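# Hang the bench timer back on its hook

### The arm

A 7-joint arm with a two-finger parallel gripper is mounted at the origin on the work surface. World frame = base frame: x ahead of the robot, y to its left, z up, the work surface at z = 0. Lengths are in m, angles in rad, forces in N, time in s.
With the tool pointing down it reaches from about 0.425 to 1.025 m from the base axis. Payload 3.6 kg.
Tool frame: the origin (TCP) lies at the very end of the fingers, on their centre line; the grasp point (between the pads) lies 19 mm behind it; z points along the fingers, y is the line along which they close (so a half turn about z gives the same grasp; the last joint's range is limited). The gripper opens to 85 mm and grips with 20 to 120 N. Pads are 22 mm wide; open, the fingers measure 114 mm over their backs; the gripper's body (76 mm by 85 mm) begins 54 mm behind the grasp point. The pads swing forward as they close: fully open they stand 13 mm farther back than shut.
Start: joints at [1.143, 0.591, 0.048, 1.609, -0.033, 0.943, -0.034], TCP at [0.238, -0.685, 0.231] pointing down, gripper open.
Joint ranges: [-2.69, 2.69], [-0.47, 2.24], [-1.27, 1.36], [0.19, 2.51], [-1.53, 4.68], [0.08, 2.07], [-3.09, 3.09]. Speed limits (rad/s): [2.57, 2.57, 3.14, 3.14, 3.14, 3.14, 3.14].

### API

Orientations are given as a rotation vector (axis times angle).
In Python, from bench import robot gives the robot as it stands.
- The arm moves only by the tool move_arm, never from a script. Its argument "motion" is a list of rows, each an object of numbers: "tx", "ty", "tz": the shift along the tool's x, y, z as a fraction of full scale; "ax", "ay", "az": the turn, a rotation vector about the tool's x, y, z as a fraction of full scale; "fingers": the opening, from -1 (shut) to 1 (fully open). In form: [{"tx": .., "ty": .., "tz": .., "ax": .., "ay": .., "az": .., "fingers": ..}, ...]. A call has 1 to 8 rows; each row shifts and turns the commanded pose from where the row before left it, along the tool's axes as they then stand; what a row does not reach is not made up. Full scale, the value 1, is 3 cm for a shift and 5 degrees for a turn. A row lasts 1/8 s, in which the tool goes at most 62.5 mm and 10.7 degrees, less where a joint would pass 70% of its speed; a pose out of reach is approached as far as the arm can. A call with a number of a shift or a turn outside -1 to 1 is refused whole. A call with a gripper value outside its range is refused whole. The fingers move at their own pace and stop on an object; "newtons" is the grip in N (left out, the last holds). Time passes only in rows, so rows that do not move let the fingers close. It gives the time, the measured TCP pose, the force, the opening and the grip force at its end, in the units of the state.
- robot.sense(): the state, without advancing time (a new reading comes with each control period).
- robot.grab_frame(name): name is "side" or "top"; returns the picture (480x640x3 uint8, red, green, blue); there is no depth.
- robot.camera_params(name): a dict with "intrinsics" (3x3 intrinsics, pixels), "k1" (the pictures are not rectified: a ray, as slopes to the right and down, at radius r is drawn at 1 + k1 r^2 times it, then the intrinsics apply), "cam_to_world" (4x4, takes a point from camera to world coordinates). Camera axes: x right, y down, z forward; pixel columns grow to the right and rows downward; lengths in m; the calibration is good to about 2 mm. A picture is of the moment at which its call begins. camera_params takes no time and is no camera call.
- robot.job_done(): hands the job in; it is judged then, once.
The state is a dict: "clock": time; "joint_positions": joint angles; "joint_velocities": joint speeds; "tau": joint torques, N m; "tcp_pos": TCP position; "orientation": TCP orientation; "wrist_force": force on the tool from outside, world axes, zero at the start; "moment": the same for the moment, N m; "grip_width": opening from 0.0 (shut) to 1.0 (fully open); "grasp_force": force on a finger pad.
Only numpy, scipy, OpenCV 4.12 (cv2) and the standard library are available. Lean on these libraries where they do the work, as an engineer would, in place of code of your own. Each camera call takes 0.05 s, during which the arm holds its last target. There are 200 camera calls.

### The job

The dial timer used for timing the test strips is standing on the lab bench, turned any way. Hang it on the small hook of the bench stand by the slot in its back, dial facing outward: the hook may be clamped anywhere near the middle of the plate, so feel for it lightly with the back of the timer, slip the slot over it, lower the timer until the hook carries it, and only then let go, leaving it hanging straight. Never force the timer or your hand against the stand, and leave the strip tub, the specimen cup and the tube rack where they stand.

Things in the scene. Friction and masses are not known exactly. Their poses are not given: they have to be found in the camera images.
- timer: White dial timer, a box 34 mm deep (x), 66 mm wide (y), 70 mm tall (z), 0.12 to 0.24 kg. Origin: centre of its underside; z up. Dial on the -x face, flat back on the +x face (x = +17 mm), plain side faces (y = -33, +33 mm) free for the fingers over their whole height. Starts standing on the bench in one of three spots, at any yaw.
- timer_slot (a point): Centre of the hanging slot's mouth in the timer's back, 49 mm above the underside; axes as the timer's. The slot is 12 mm wide (y) and 14 mm tall (z = 42 to 56 mm over the underside), cut through a 3 mm back wall. Behind the wall is a pocket 30 mm wide, 12 mm deep from the back face, from z = 42 to 66 mm.
- timer_dial (a point): Centre of the dial on the timer's -x face, 36 mm above the underside; axes as the timer's. Steel bezel 60 mm across, 2 mm proud of the case, white dial with dark graduations, grey knob 22 mm across standing 10 mm off the case.
- stand: Fixed stand: grey base 200 mm wide, 10 mm high, reaching 35 mm out in front; two posts; upright aluminium plate 180 mm wide (y), 10 mm thick. Origin: on the bench under the middle of the plate's face; the flat face is the plane x = 0 and looks to -x (outward); z up. Only the hook sticks out of it. Hung, the timer's axes lie along the stand's, underside at z = 105 mm, back 0 to 2 mm off the plate.
- plate_top (a point): Middle of the top edge of the plate's front face, 185 mm above the bench; the plate's lower edge is at 95 mm. A hung timer lies flat on the plate with no room for a finger behind it; beside and in front of it all is free.
- hook_row (a point): On the plate's face, 161 mm up, at the middle of the hook's range; axes as the stand's. The hook is clamped at y = -16 to +16 mm from here, not measured. Shank 8 mm wide, 4 mm thick, its top at this height, 8 mm long; at its outer end (x = -5 to -8 mm) a lip turned up 6 mm. The slot slips over the lip with the timer's underside 111 to 115 mm up, then the timer is lowered.
- strip_tub: Bystander: grey strip tub with a white cap, 44 mm across, 95 mm tall, standing loose. Origin: centre of the underside.
- specimen_cup: Bystander: clear specimen cup with a white lid, 64 mm across, 65 mm tall, standing loose. Origin: centre of the underside.
- tube_rack: Bystander: white rack of test tubes, 85 mm (x) x 250 mm (y), 104 mm tall over the tubes, standing loose, 0.9 kg. Origin: centre of the underside.
Mind the look-alikes: they are no part of the job. Several things look just like the stand: the one meant starts nearest to the robot's base. Leave any yellow look-alike of the timer alone.

How it is judged:
By the outcome, as a careful person would: the job done as asked, in the order asked, and still so for the second after the job is handed in, with the robot touching nothing.
It also fails if it takes over 72 s, if anything falls off the work surface, if the arm or the gripper's body presses on something with over 40 N, if the wrist force passes 120 N, or if a joint passes its speed limit or range.

## Working session

There is one attempt and no reset: what is moved stays moved. The work goes in short steps, Python scripts to look and compute and a tool call to move; the robot and the scene stay as the last step left them, time stands still between calls to the robot, and variables do not carry over. Pictures are saved under pics/ and viewed, at most 10 in all, crops included, and the job is handed in when it is done.

Besides the shell and the picture viewer there is one more tool, called after ">>>" in YAML: its name, and indented under it one key for each argument. move_arm: Moves the arm, as the interface text tells. Its arguments: {"type":"object","properties":{"motion":{"type":"array","items":{"type":"object","properties":{"tx":{"type":"number","minimum":-1,"maximum":1},"ty":{"type":"number","minimum":-1,"maximum":1},"tz":{"type":"number","minimum":-1,"maximum":1},"ax":{"type":"number","minimum":-1,"maximum":1},"ay":{"type":"number","minimum":-1,"maximum":1},"az":{"type":"number","minimum":-1,"maximum":1},"fingers":{"type":"number"}}}},"newtons":{"type":"number"}},"required":["motion"]}

```bash
mkdir -p pics; ls; python3 - <<'E'
from bench import robot
import cv2, numpy as np
for n in("side","top"):
    cv2.imwrite(f"pics/{n}0.png",robot.grab_frame(n)[:,:,::-1])
    p=robot.camera_params(n); print(n,p["intrinsics"],p["k1"],np.round(p["cam_to_world"],3))
print(robot.sense())
E
```

```text
pics
side [[460.84188403   0.         312.79898688]
 [  0.         460.84188403 241.39304806]
 [  0.           0.           1.        ]] -0.11992917756432589 [[ 0.976 -0.167  0.138  0.426]
 [-0.217 -0.747  0.629 -0.488]
 [-0.002 -0.644 -0.765  0.942]
 [ 0.     0.     0.     1.   ]]
top [[447.86128654   0.         326.55755667]
 [  0.         447.86128654 243.88851556]
 [  0.           0.           1.        ]] -0.016031612600976602 [[ 0.004 -0.993  0.119  0.454]
 [-1.    -0.004  0.003  0.193]
 [-0.002 -0.119 -0.993  1.276]
 [ 0.     0.     0.     1.   ]]
{'clock': 0.1, 'joint_positions': array([ 1.14252187,  0.59202782,  0.0483048 ,  1.6097038 , -0.03328593,
        0.94271609, -0.03372872]), 'joint_velocities': array([ 1.06137324e-05, -1.06323076e-03, -7.61610313e-04, -1.87173690e-03,
        3.62485786e-04, -2.07153057e-04, -1.87317495e-03]), 'tau': array([ 4.06164283e-03, -5.50005198e+01,  1.55314889e+00, -1.98827773e+01,
        9.71640780e-03,  3.79792938e-03,  3.25831522e-06]), 'tcp_pos': array([ 0.23796026, -0.6840359 ,  0.23025129]), 'orientation': array([-3.09569935e+00, -5.23169158e-01,  7.31114426e-04]), 'wrist_force': array([-0.52670182, -0.1090674 , -0.69140057]), 'moment': array([-0.02553112,  0.01568968,  0.01102169]), 'grasp_force': 0.0, 'grip_width': 0.9991670697315086}
```

View pics/side0.png

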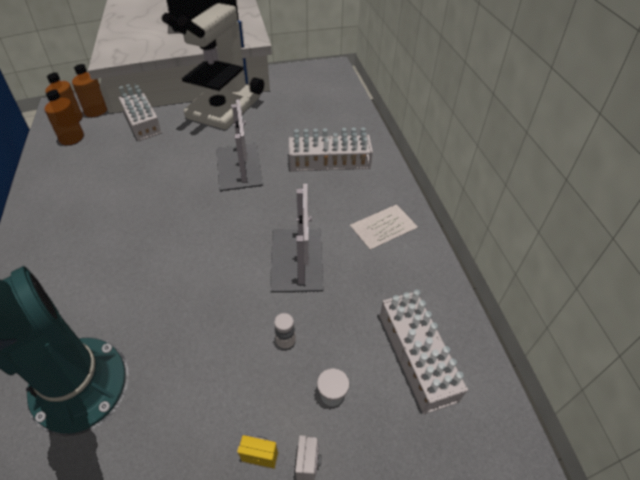

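View pics/top0.png

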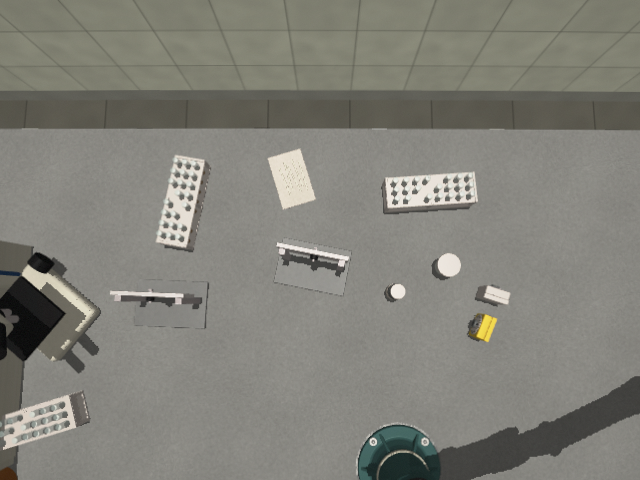

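The side view shows the near stand at about (303,240), the white timer at (307,457), cut off by the bottom edge, and the yellow one at (258,452). The top view shows the stand at (313,265), the timer at (493,295), the yellow look-alike at (483,327), the cup at (447,265), the tub at (397,292) and the rack at (430,192). I'll enlarge the parts that matter.

```bash
cat > h.py <<'E'
from bench import robot
import cv2, numpy as np
from scipy.spatial.transform import Rotation as R
P={n:robot.camera_params(n) for n in("side","top")}
def ray(n,px):
    p=P[n]; K=p["intrinsics"]; T=p["cam_to_world"]
    D=np.array([p["k1"],0,0,0,0.])
    q=cv2.undistortPoints(np.array([[px]],float),K,D)[0,0]
    return T[:3,3],T[:3,:3]@np.array([q[0],q[1],1.])
def onz(n,px,z):
    o,d=ray(n,px); return o+d*(z-o[2])/d[2]
def pix(n,X):
    p=P[n]; T=np.linalg.inv(p["cam_to_world"])
    return cv2.projectPoints(np.atleast_2d(np.array(X,float)),cv2.Rodrigues(T[:3,:3])[0],T[:3,3],p["intrinsics"],np.array([p["k1"],0,0,0,0.]))[0][:,0]
def tri(a,b):
    o1,d1=ray("side",a);o2,d2=ray("top",b)
    s=np.linalg.lstsq(np.c_[d1,-d2],o2-o1,rcond=None)[0]
    A,B=o1+s[0]*d1,o2+s[1]*d2
    return (A+B)/2,np.linalg.norm(A-B)
E
python3 - <<'E'
import cv2,numpy as np
t=cv2.imread("pics/top0.png");s=cv2.imread("pics/side0.png")
f=lambda im,x,y,w,h,k:cv2.resize(im[y:y+h,x:x+w],None,fx=k,fy=k,interpolation=cv2.INTER_CUBIC)
a=f(t,460,275,60,70,5);b=f(t,268,232,90,70,5)   # 300x350, 450x350
cv2.imwrite("pics/ctop.png",np.hstack([a,b]))
c=f(s,230,420,100,60,4);d=f(s,265,180,65,115,5)
c=cv2.copyMakeBorder(c,0,575-240,0,0,cv2.BORDER_CONSTANT)
cv2.imwrite("pics/cside.png",np.hstack([c,d]))
E
```

```text
(no output)
```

View pics/ctop.png

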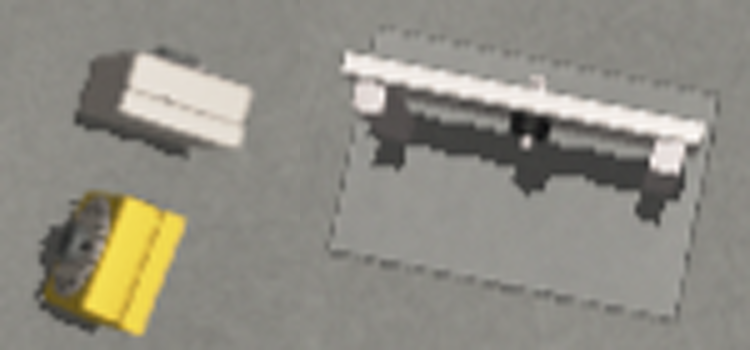

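View pics/cside.png

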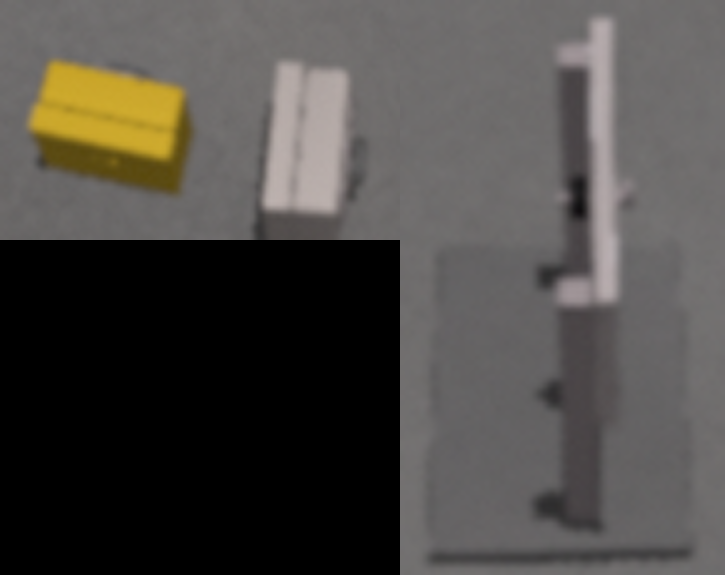

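The crops show the posts, the black clamp nut and most of the base on the robot's side of the plate. The hook lip is a small pink spot on the far side, at top (315.6,247.6) and side (310,218.4). So the plate face looks away from the robot. The timer's dial and knob also face away from the robot (top crop 175,52 and side crop 360,155). Next I'll measure both.

```bash
cat > m.py <<'E'
from h import *
def rect(n,img,roi,z,lo):
    x,y,w,h=roi; c=img[y:y+h,x:x+w]; hsv=cv2.cvtColor(c,cv2.COLOR_BGR2HSV)
    m=((hsv[...,2]>lo)&(hsv[...,1]<50)).astype(np.uint8)
    cs=max(cv2.findContours(m,cv2.RETR_EXTERNAL,cv2.CHAIN_APPROX_NONE)[0],key=cv2.contourArea)
    pts=np.array([onz(n,q[0]+[x,y],z)[:2] for q in cs]).astype(np.float32)
    r=cv2.minAreaRect(pts*1000); return r,cv2.boxPoints(r)
if __name__=="__main__":
    t=cv2.imread("pics/top0.png");s=cv2.imread("pics/side0.png")
    print("timer top",rect("top",t,(470,278,45,32),.07,185)); print("timer side",rect("side",s,(290,425,35,50),.07,130))
    print("plate top",rect("top",t,(268,232,90,40),.185,190))
    print("hook tri",tri((310,218.4),(315.6,247.6)), "nut",tri((300.2,219.5),(313.8,257.5)))
    print("base corners z.01",[np.round(onz("top",(268+(a-300)/5,232+b/5),.01),4) for a,b in((375,28),(718,92),(675,318),(330,250))])
    print("plate front tri",tri((265+216/5,180+18/5),(268+43/5,232+52/5)),tri((265+218/5,180+238/5),(268+405/5,232+124/5)))
    print("tub,cup,yellow",onz("top",(397,292),.095),onz("top",(447,265),.065),onz("top",(487,327),.07))
    yb=[(185,215),(143,335),(95,310),(120,195)]
    print([np.round(onz("top",(460+a/5,275+b/5),.07)[:2],3) for a,b in yb])
E
python3 m.py
```

```text
timer top (((463.2521667480469, -261.32916259765625), (65.67095947265625, 32.930580139160156), 72.9611587524414), array([[ 437.88812, -287.89874],
       [ 469.3733 , -297.54803],
       [ 488.6162 , -234.75958],
       [ 457.13104, -225.11029]], dtype=float32))
timer side (((463.3006896972656, -260.87091064453125), (67.20140838623047, 35.252647399902344), 73.90232849121094), array([[ 437.04883, -288.26678],
       [ 470.91925, -298.0415 ],
       [ 489.55255, -233.47504],
       [ 455.68213, -223.70032]], dtype=float32))
plate top (((565.5291137695312, 231.72317504882812), (178.215576171875, 27.209136962890625), 74.41377258300781), array([[528.4826 , 149.54753],
       [554.6912 , 142.23674],
       [602.5756 , 313.8988 ],
       [576.367  , 321.2096 ]], dtype=float32))
hook tri (array([0.57716008, 0.22360846, 0.16020356]), np.float64(0.0020338196063182995)) nut (array([0.55366854, 0.22793629, 0.15717474]), np.float64(0.000266895130126819))
base corners z.01 [array([0.6232, 0.3208, 0.01  ]), array([0.5872, 0.1253, 0.01  ]), array([0.4595, 0.1498, 0.01  ]), array([0.4969, 0.3442, 0.01  ])]
plate front tri (array([0.5905869 , 0.31909702, 0.17979247]), np.float64(0.004038861044114944)) (array([0.55279547, 0.14250848, 0.22176813]), np.float64(0.00608507757698523))
tub,cup,yellow [0.46905096 0.01108882 0.095     ] [ 0.54258915 -0.13013362  0.065     ] [ 0.3775275  -0.23082568  0.07      ]
[array([ 0.401, -0.258]), array([ 0.338, -0.234]), array([ 0.351, -0.209]), array([ 0.412, -0.224])]
```

Timer, agreed by both views: centre (0.463, -0.261), size 66x33 mm, long axis at 73°, dial facing +x. Next I'll refine the plate's front edge and work out the hook's lateral offset.

```bash
python3 - <<'E'
from h import *
t=cv2.GaussianBlur(cv2.imread("pics/top0.png"),(1,1),0).max(2).astype(float)
up=[];lo=[]
for c in range(279,350):
    if 308<c<323: continue
    r0=int(244+(c-278)*0.19)
    col=t[r0-6:r0+8,c]; k=int(col.argmax()); pk=col[k]
    base=np.median(col[:3]); th=(pk+base)/2
    i=k
    while col[i]>th:i-=1
    up.append((c,r0-6+i+(th-col[i])/(col[i+1]-col[i])))
U=np.array(up); a,b=np.polyfit(U[:,0],U[:,1],1); res=U[:,1]-a*U[:,0]-b
g=abs(res)<.6; a,b=np.polyfit(U[g,0],U[g,1],1); print("edge",a,b,res.std(),g.sum())
A=onz("top",(280,a*280+b),.185)[:2];B=onz("top",(348,a*348+b),.185)[:2]
d=(A-B)/np.linalg.norm(A-B); print("angle",np.degrees(np.arctan2(d[1],d[0])),A,B)
n=np.array([d[1],-d[0]])  # outward
print("n",n)
# plate ends along row
for c in(276.5,277,349.7,350): print(c,onz("top",(c,a*c+b),.185))
for nm,X in(("hook",[.57716,.22361]),("nut",[.55367,.22794]),("base mid",[.6052,.22305])):
    X=np.array(X); print(nm,"out",(X-A)@n,"along(+y_stand)",-(X-[0.5708,0.2295])@d)
r0=int(a*278+b)
for c0,c1 in((270,285),(343,358)):
    print([int(t[int(round(a*c+b+1)),c]) for c in range(c0,c1)])
E
```

```text
edge 0.19936061085472082 186.8545171653677 0.16642729199561843 57
angle 78.87648004906812 [0.58727224 0.3103126 ] [0.5544736  0.14349903]
n [ 0.98121355 -0.19292477]
276.5 [0.58896775 0.31893803 0.185     ]
277 [0.58872548 0.31770557 0.185     ]
349.7 [0.55365675 0.13934551 0.185     ]
350 [0.55351261 0.13861262 0.185     ]
hook out 0.006804813503966041 along(+y_stand) 0.004552346268239883
nut out -0.017079257068129024 along(+y_stand) 0.004835494475338659
base mid out 0.03442607934424484 along(+y_stand) -0.0003077847362336576
[141, 143, 144, 144, 139, 138, 132, 235, 228, 219, 241, 241, 233, 228, 220]
[231, 223, 244, 244, 237, 226, 158, 111, 135, 137, 139, 139, 137, 139, 138]
```

```bash
cat > go.py <<'E'
from h import *
# delta to target pose: x y z and angle of tool-y line in world (deg), tool straight down; in full-scale units
def go(x,y,z,ang):
    s=robot.sense(); Rc=R.from_rotvec(s["orientation"]); M=Rc.as_matrix()
    cur=np.degrees(np.arctan2(M[1,1],M[0,1])); a=ang+180*round((cur-ang)/180)
    yv=np.array([np.cos(np.radians(a)),np.sin(np.radians(a)),0]); zv=np.array([0,0,-1.]); T=np.c_[np.cross(yv,zv),yv,zv]
    d=M.T@(np.array([x,y,z])-s["tcp_pos"])/.03
    w=R.from_matrix(M.T@T).as_rotvec()*180/np.pi/5
    print("t",s["clock"],"tcp",np.round(s["tcp_pos"],4),"yline",round(cur,2),"tilt",np.round(M[:,2],3),"F",np.round(s["wrist_force"],2),"M",np.round(s["moment"],2),"grip",round(s["grip_width"],3),round(s["grasp_force"],1),"j7",round(s["joint_positions"][6],2))
    print("shift units",np.round(d,3),"turn units",np.round(w,3), "tool x",np.round(M[:,0],3))
if __name__=="__main__":
    import sys; go(*map(float,sys.argv[1:]))
E
python3 go.py 0.463 -0.261 0.15 73.2
```

```text
t 0.1 tcp [ 0.238  -0.684   0.2303] yline -70.82 tilt [-0.001  0.002 -1.   ] F [-0.53 -0.11 -0.69] M [-0.03  0.02  0.01] grip 0.999 0.0 j7 -0.03
shift units [ 11.719 -10.848   2.696] turn units [-0.022  0.009  7.197] tool x [ 0.944  0.329 -0.   ]
```

>>> move_arm:
  motion:
    - {"tx": 0.98,"ty": -0.9,"tz": 0.22}
    - {"tx": 0.98,"ty": -0.9,"tz": 0.22}
    - {"tx": 0.98,"ty": -0.9,"tz": 0.22}
    - {"tx": 0.98,"ty": -0.9,"tz": 0.22}
    - {"tx": 0.98,"ty": -0.9,"tz": 0.22}
    - {"tx": 0.98,"ty": -0.9,"tz": 0.22}
    - {"tx": 0.98,"ty": -0.9,"tz": 0.22}
    - {"tx": 0.98,"ty": -0.9,"tz": 0.22}

```text
invalid input at $.motion[0]: expected keys tx, ty, tz, ax, ay, az, fingers
```

>>> move_arm:
  motion:
    - {"tx": 0.98,"ty": -0.9,"tz": 0.22}
    - {"tx": 0.98,"ty": -0.9,"tz": 0.22}
    - {"tx": 0.98,"ty": -0.9,"tz": 0.22}
    - {"tx": 0.98,"ty": -0.9,"tz": 0.22}
    - {"az": 1}
    - {"az": 1}
    - {"az": 1}
    - {"az": 1}

```text
invalid input at $.motion[0]: expected keys tx, ty, tz, ax, ay, az, fingers
```

>>> move_arm:
  motion:
    - {"az": 1}
    - {"az": 1}
    - {"az": 1}
    - {"az": 0.2}
    - {}

```text
invalid input at $.motion[0]: expected keys tx, ty, tz, ax, ay, az, fingers
```

```bash
python3 go.py 0.463 -0.261 0.022 73.2
```

```text
t 0.1 tcp [ 0.238  -0.684   0.2303] yline -70.82 tilt [-0.001  0.002 -1.   ] F [-0.53 -0.11 -0.69] M [-0.03  0.02  0.01] grip 0.999 0.0 j7 -0.03
shift units [ 11.719 -10.839   6.962] turn units [-0.022  0.009  7.197] tool x [ 0.944  0.329 -0.   ]
```

All keys are required in every row.

>>> move_arm:
  motion:
    - {"tx": 0.98,"ty": -0.9,"tz": 0.22,"ax": 0,"ay": 0,"az": 0,"fingers": 1}
    - {"tx": 0.98,"ty": -0.9,"tz": 0.22,"ax": 0,"ay": 0,"az": 0,"fingers": 1}
    - {"tx": 0.98,"ty": -0.9,"tz": 0.22,"ax": 0,"ay": 0,"az": 0,"fingers": 1}
    - {"tx": 0.98,"ty": -0.9,"tz": 0.22,"ax": 0,"ay": 0,"az": 0,"fingers": 1}
    - {"tx": 0.98,"ty": -0.9,"tz": 0.22,"ax": 0,"ay": 0,"az": 0,"fingers": 1}
    - {"tx": 0.98,"ty": -0.9,"tz": 0.22,"ax": 0,"ay": 0,"az": 0,"fingers": 1}
    - {"tx": 0.98,"ty": -0.9,"tz": 0.22,"ax": 0,"ay": 0,"az": 0,"fingers": 1}
    - {"tx": 0.98,"ty": -0.9,"tz": 0.22,"ax": 0,"ay": 0,"az": 0,"fingers": 1}

```text
clock: 1.1
tcp_pos: [0.3897, -0.4021, 0.1781]
orientation: [-3.097, -0.523, 0.0]
wrist_force: [0.6, -1.0, 1.1]
grip_width: 1.0
grasp_force: 0.0
```

>>> move_arm:
  motion:
    - {"tx": 0.98,"ty": -0.9,"tz": 0.22,"ax": 0,"ay": 0,"az": 0,"fingers": 1}
    - {"tx": 0.98,"ty": -0.9,"tz": 0.22,"ax": 0,"ay": 0,"az": 0,"fingers": 1}
    - {"tx": 0.98,"ty": -0.9,"tz": 0.22,"ax": 0,"ay": 0,"az": 0,"fingers": 1}
    - {"tx": 0.98,"ty": -0.9,"tz": 0.22,"ax": 0,"ay": 0,"az": 0,"fingers": 1}
    - {"tx": 0,"ty": 0,"tz": 0,"ax": 0,"ay": 0,"az": 1,"fingers": 1}
    - {"tx": 0,"ty": 0,"tz": 0,"ax": 0,"ay": 0,"az": 1,"fingers": 1}
    - {"tx": 0,"ty": 0,"tz": 0,"ax": 0,"ay": 0,"az": 1,"fingers": 1}
    - {"tx": 0,"ty": 0,"tz": 0,"ax": 0,"ay": 0,"az": 1,"fingers": 1}

```text
clock: 2.1
tcp_pos: [0.4648, -0.2626, 0.1518]
orientation: [-3.141, 0.027, 0.001]
wrist_force: [0.2, -0.2, 0.2]
grip_width: 0.996
grasp_force: 0.0
```

>>> move_arm:
  motion:
    - {"tx": 0,"ty": 0,"tz": 0,"ax": 0,"ay": 0,"az": 1,"fingers": 1}
    - {"tx": 0,"ty": 0,"tz": 0,"ax": 0,"ay": 0,"az": 1,"fingers": 1}
    - {"tx": 0,"ty": 0,"tz": 0,"ax": 0,"ay": 0,"az": 1,"fingers": 1}
    - {"tx": 0,"ty": 0,"tz": 0,"ax": 0,"ay": 0,"az": 0.2,"fingers": 1}
    - {"tx": 0,"ty": 0,"tz": 0,"ax": 0,"ay": 0,"az": 0,"fingers": 1}

```text
clock: 2.72
tcp_pos: [0.4649, -0.2627, 0.152]
orientation: [-3.108, 0.458, 0.001]
wrist_force: [-0.1, -0.5, 0.3]
grip_width: 1.0
grasp_force: 0.0
```

```bash
python3 go.py 0.463 -0.261 0.022 73.2
```

```text
t 2.725 tcp [ 0.4649 -0.2627  0.152 ] yline -106.75 tilt [-0.  0. -1.] F [-0.12 -0.48  0.29] M [ 0.05  0.   -0.03] grip 1.0 0.0 j7 -1.26
shift units [-0.074 -0.036  4.332] turn units [0.    0.004 0.01 ] tool x [ 0.958 -0.288 -0.   ]
```

>>> move_arm:
  motion:
    - {"tx": -0.07,"ty": -0.04,"tz": 0.8,"ax": 0,"ay": 0,"az": 0,"fingers": 1}
    - {"tx": 0,"ty": 0,"tz": 0.8,"ax": 0,"ay": 0,"az": 0,"fingers": 1}
    - {"tx": 0,"ty": 0,"tz": 0.7,"ax": 0,"ay": 0,"az": 0,"fingers": 1}
    - {"tx": 0,"ty": 0,"tz": 0.7,"ax": 0,"ay": 0,"az": 0,"fingers": 1}
    - {"tx": 0,"ty": 0,"tz": 0.7,"ax": 0,"ay": 0,"az": 0,"fingers": 1}
    - {"tx": 0,"ty": 0,"tz": 0.6,"ax": 0,"ay": 0,"az": 0,"fingers": 1}
    - {"tx": 0,"ty": 0,"tz": 0,"ax": 0,"ay": 0,"az": 0,"fingers": 1}

```text
clock: 3.6
tcp_pos: [0.4625, -0.2607, 0.0219]
orientation: [-3.107, 0.459, 0.004]
wrist_force: [-0.7, 0.9, 0.1]
grip_width: 0.996
grasp_force: 0.0
```

```bash
python3 go.py 0.463 -0.261 0.022 73.2
```

```text
t 3.6 tcp [ 0.4625 -0.2607  0.0219] yline -106.8 tilt [-0.002  0.001 -1.   ] F [-0.7   0.93  0.15] M [0.01 0.02 0.02] grip 0.996 0.0 j7 -1.2
shift units [ 0.018  0.005 -0.002] turn units [-0.007  0.028 -0.001] tool x [ 0.957 -0.289 -0.002]
```

>>> move_arm:
  motion:
    - {"tx": 0,"ty": 0,"tz": 0,"ax": 0,"ay": 0,"az": 0,"fingers": -1}
    - {"tx": 0,"ty": 0,"tz": 0,"ax": 0,"ay": 0,"az": 0,"fingers": -1}
    - {"tx": 0,"ty": 0,"tz": 0,"ax": 0,"ay": 0,"az": 0,"fingers": -1}
    - {"tx": 0,"ty": 0,"tz": 0,"ax": 0,"ay": 0,"az": 0,"fingers": -1}
    - {"tx": 0,"ty": 0,"tz": 0,"ax": 0,"ay": 0,"az": 0,"fingers": -1}
    - {"tx": 0,"ty": 0,"tz": 0,"ax": 0,"ay": 0,"az": 0,"fingers": -1}
  newtons: 30

```text
clock: 4.35
tcp_pos: [0.4637, -0.2613, 0.0238]
orientation: [3.108, -0.459, 0.002]
wrist_force: [-1.0, -0.2, 6.3]
grip_width: 0.771
grasp_force: 34.4
```

```bash
python3 go.py 0.463 -0.261 0.022 73.2
```

```text
t 4.35 tcp [ 0.4637 -0.2613  0.0238] yline -106.81 tilt [ 0.001 -0.001 -1.   ] F [-0.97 -0.24  6.3 ] M [0.   0.11 0.04] grip 0.771 34.4 j7 -1.2
shift units [-0.026 -0.002  0.058] turn units [ 0.002 -0.013 -0.002] tool x [ 0.957 -0.289  0.001]
```

>>> move_arm:
  motion:
    - {"tx": 0,"ty": 0,"tz": -0.3,"ax": 0,"ay": 0,"az": 0,"fingers": -1}
    - {"tx": 0,"ty": 0,"tz": -0.7,"ax": 0,"ay": 0,"az": 0,"fingers": -1}
    - {"tx": 0,"ty": 0,"tz": -1,"ax": 0,"ay": 0,"az": 0,"fingers": -1}
    - {"tx": 0,"ty": 0,"tz": -1,"ax": 0,"ay": 0,"az": 0,"fingers": -1}
    - {"tx": 0,"ty": 0,"tz": -1,"ax": 0,"ay": 0,"az": 0,"fingers": -1}
    - {"tx": 0,"ty": 0,"tz": -1,"ax": 0,"ay": 0,"az": 0,"fingers": -1}
    - {"tx": 0,"ty": 0,"tz": -1,"ax": 0,"ay": 0,"az": 0,"fingers": -1}
    - {"tx": 0,"ty": 0,"tz": -0.5,"ax": 0,"ay": 0,"az": 0,"fingers": -1}
  newtons: 40

```text
clock: 5.35
tcp_pos: [0.4634, -0.2611, 0.2196]
orientation: [3.107, -0.459, 0.003]
wrist_force: [-1.1, -0.3, -2.2]
grip_width: 0.765
grasp_force: 45.1
```

```bash
python3 go.py 0.64 0.215 0.22 78.9;python3 - <<'E'
from h import *
cv2.imwrite("pics/s1.png",cv2.resize(robot.grab_frame("side")[300:480,200:420,::-1],None,fx=3,fy=3))
E
```

```text
t 5.35 tcp [ 0.4634 -0.2611  0.2196] yline -106.82 tilt [ 0.002 -0.001 -1.   ] F [-1.13 -0.31 -2.21] M [-0.    0.02  0.07] grip 0.765 45.1 j7 -1.29
shift units [ 1.0440e+00 -1.6895e+01 -1.3000e-02] turn units [ 0.002 -0.019 -1.143] tool x [ 0.957 -0.289  0.002]
```

View pics/s1.png

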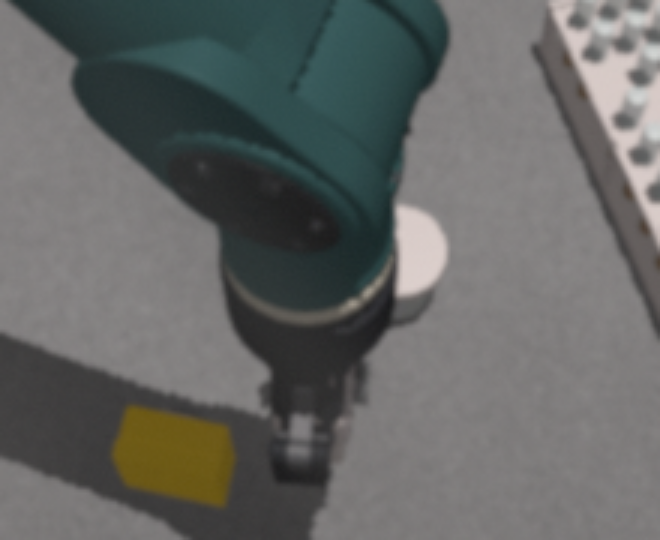

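The timer left the bench with the gripper: width 65 mm, about 2.2 N of weight. Both it and the moving arm hide it from the side camera. Next I'll carry it to the front of the stand.

>>> move_arm:
  motion:
    - {"tx": 0.2,"ty": -0.5,"tz": 0,"ax": 0,"ay": 0,"az": 0,"fingers": -1}
    - {"tx": 0.3,"ty": -0.8,"tz": 0,"ax": 0,"ay": 0,"az": 0,"fingers": -1}
    - {"tx": 0.3,"ty": -1,"tz": 0,"ax": 0,"ay": 0,"az": 0,"fingers": -1}
    - {"tx": 0.25,"ty": -1,"tz": 0,"ax": 0,"ay": 0,"az": 0,"fingers": -1}
    - {"tx": 0,"ty": -1,"tz": 0,"ax": 0,"ay": 0,"az": 0,"fingers": -1}
    - {"tx": 0,"ty": -1,"tz": 0,"ax": 0,"ay": 0,"az": 0,"fingers": -1}
    - {"tx": 0,"ty": -1,"tz": 0,"ax": 0,"ay": 0,"az": 0,"fingers": -1}
    - {"tx": 0,"ty": -1,"tz": 0,"ax": 0,"ay": 0,"az": 0,"fingers": -1}

```text
clock: 6.4
tcp_pos: [0.5563, -0.0579, 0.2161]
orientation: [-3.108, 0.457, 0.006]
wrist_force: [0.4, -0.3, -1.8]
grip_width: 0.766
grasp_force: 45.1
```

>>> move_arm:
  motion:
    - {"tx": 0,"ty": -1,"tz": 0,"ax": 0,"ay": 0,"az": 0,"fingers": -1}
    - {"tx": 0,"ty": -1,"tz": 0,"ax": 0,"ay": 0,"az": 0,"fingers": -1}
    - {"tx": 0,"ty": -1,"tz": 0,"ax": 0,"ay": 0,"az": 0,"fingers": -1}
    - {"tx": 0,"ty": -1,"tz": 0,"ax": 0,"ay": 0,"az": 0,"fingers": -1}
    - {"tx": 0,"ty": -1,"tz": 0,"ax": 0,"ay": 0,"az": 0,"fingers": -1}
    - {"tx": 0,"ty": -1,"tz": 0,"ax": 0,"ay": 0,"az": 0,"fingers": -1}
    - {"tx": 0,"ty": -1,"tz": 0,"ax": 0,"ay": 0,"az": 0,"fingers": -1}
    - {"tx": 0,"ty": -1,"tz": 0,"ax": 0,"ay": 0,"az": 0,"fingers": -1}

```text
clock: 7.4
tcp_pos: [0.625, 0.1717, 0.2157]
orientation: [3.107, -0.457, -0.006]
wrist_force: [0.3, 0.3, -1.7]
grip_width: 0.77
grasp_force: 45.1
```

>>> move_arm:
  motion:
    - {"tx": 0,"ty": -0.6,"tz": 0,"ax": 0,"ay": 0,"az": -0.5,"fingers": -1}
    - {"tx": 0,"ty": 0,"tz": 0,"ax": 0,"ay": 0,"az": -0.6,"fingers": -1}
    - {"tx": 0,"ty": 0,"tz": 0,"ax": 0,"ay": 0,"az": 0,"fingers": -1}

```text
clock: 7.78
tcp_pos: [0.6307, 0.1865, 0.2168]
orientation: [3.125, -0.309, -0.003]
wrist_force: [0.2, -0.3, -1.8]
grip_width: 0.768
grasp_force: 45.2
```

```bash
python3 go.py 0.6117 0.2168 0.137 78.9; python3 - <<'E'
from h import *
cv2.imwrite("pics/s2.png",robot.grab_frame("side")[100:330,220:420,::-1].repeat(3,0).repeat(3,1)[:600])
E
```

```text
t 7.775 tcp [0.6307 0.1865 0.2168] yline -101.28 tilt [-0.002 -0.001 -1.   ] F [ 0.16 -0.34 -1.8 ] M [-0.11  0.03 -0.01] grip 0.768 45.2 j7 -2.02
shift units [-0.812 -0.87   2.661] turn units [ 0.015  0.024 -0.035] tool x [ 0.981 -0.196 -0.002]
```

View pics/s2.png

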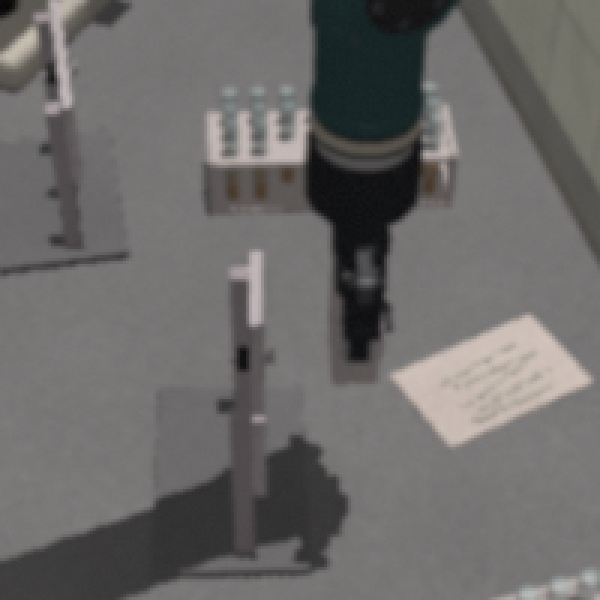

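The crop shows the timer held upright in front of the plate at about (355,345), with the hook lip at about (268,355). The clearance is fine, so I'll line up laterally and lower to hook height.

>>> move_arm:
  motion:
    - {"tx": 0,"ty": -0.5,"tz": 0,"ax": 0,"ay": 0,"az": 0,"fingers": -1}
    - {"tx": 0,"ty": -0.37,"tz": 0.4,"ax": 0,"ay": 0,"az": 0,"fingers": -1}
    - {"tx": 0,"ty": 0,"tz": 0.8,"ax": 0,"ay": 0,"az": 0,"fingers": -1}
    - {"tx": 0,"ty": 0,"tz": 0.8,"ax": 0,"ay": 0,"az": -0.03,"fingers": -1}
    - {"tx": -0.4,"ty": 0,"tz": 0.6,"ax": 0,"ay": 0,"az": 0,"fingers": -1}
    - {"tx": -0.4,"ty": 0,"tz": 0,"ax": 0,"ay": 0,"az": 0,"fingers": -1}
    - {"tx": 0,"ty": 0,"tz": 0,"ax": 0,"ay": 0,"az": 0,"fingers": -1}
    - {"tx": 0,"ty": 0,"tz": 0,"ax": 0,"ay": 0,"az": 0,"fingers": -1}

```text
clock: 8.82
tcp_pos: [0.6142, 0.2172, 0.1412]
orientation: [-3.126, 0.305, -0.004]
wrist_force: [0.9, -0.6, -1.4]
grip_width: 0.768
grasp_force: 45.2
```

```bash
python3 go.py 0.6117 0.2168 0.137 78.9; python3 - <<'E'
from h import *
t=robot.grab_frame("top")[:,:,::-1]; s=robot.grab_frame("side")[:,:,::-1]
a=cv2.resize(t[225:305,265:365],(400,320),interpolation=cv2.INTER_CUBIC)
b=cv2.resize(s[170:290,270:370],(400,480),interpolation=cv2.INTER_CUBIC)
cv2.imwrite("pics/c3.png",np.hstack([cv2.copyMakeBorder(a,0,160,0,0,cv2.BORDER_CONSTANT),b]))
E
```

```text
t 8.825 tcp [0.6142 0.2172 0.1412] yline -101.15 tilt [ 0.003  0.001 -1.   ] F [ 0.87 -0.59 -1.4 ] M [ 0.01  0.05 -0.01] grip 0.768 45.2 j7 -2.05
shift units [-0.079  0.028  0.14 ] turn units [-0.015 -0.027 -0.01 ] tool x [ 0.981 -0.193  0.002]
```

View pics/c3.png

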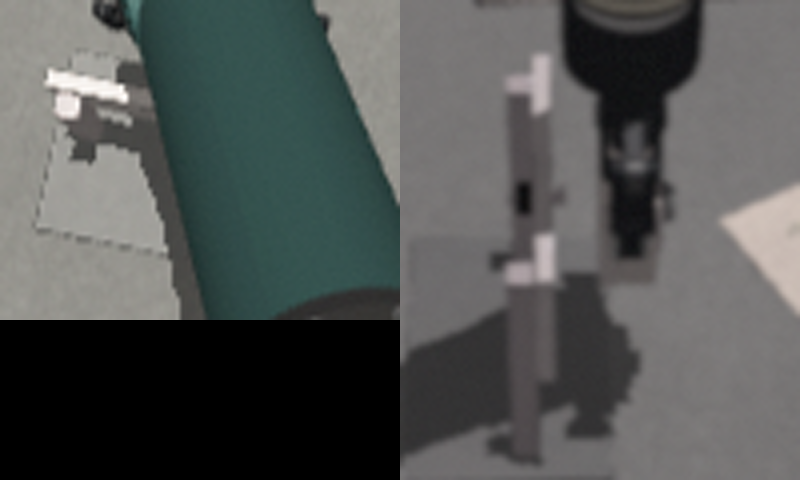

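```bash
python3 - <<'E'
from h import *
for z in(.112,.1174,.122):
    print(z,np.round(pix("side",[[.5911,.1881,z],[.6245,.1815,z],[.5911,.1881,z+.07],[.6245,.1815,z+.07]]),1).tolist())
print("seen approx bottom (319.5,239.5) (333.7,240)")
for i in range(3): s=robot.sense(); print(s["tcp_pos"])
g=robot.grab_frame("side").max(2); 
for c in(322,326,329,332): print(c,g[228:250,c])
print([g[236,314:340].tolist()])
E
```

```text
0.112 [[319.6, 242.2], [334.1, 241.9], [319.9, 222.0], [335.1, 221.8]]
0.1174 [[319.6, 240.7], [334.1, 240.4], [319.9, 220.4], [335.2, 220.1]]
0.122 [[319.6, 239.4], [334.2, 239.1], [319.9, 219.0], [335.2, 218.7]]
seen approx bottom (319.5,239.5) (333.7,240)
[0.61420352 0.21679812 0.14110584]
[0.61420352 0.21679812 0.14110584]
[0.61420352 0.21679812 0.14110584]
322 [ 68  74  81  82  83  83  86  89  91  93  92  93  93 103 110 111 111 114
 112 107  96  82]
326 [ 19  19  21  20  19  23  45  71  86  91  92  93 100 112 122 125 125 125
 125 123 122 121]
329 [ 21  23  25  28  26  32  53  76  89  93  92  92 100 112 122 124 124 123
 125 122 122 122]
332 [ 46  67  81  85  85  86  90  92  93  93  94  94 101 112 120 123 123 125
 123 124 123 123]
[[112, 111, 111, 111, 109, 101, 95, 93, 91, 90, 87, 85, 86, 86, 88, 89, 91, 92, 93, 99, 110, 118, 123, 123, 122, 122]]
```

Projecting the held timer's bottom edge matches the image (row 240.7, so the underside is at 117 mm), and the grasp model is confirmed. I'll lower to 113 mm underside and approach to just short of the lip.

>>> move_arm:
  motion:
    - {"tx": -0.1,"ty": 0.025,"tz": 0.14,"ax": 0,"ay": 0,"az": 0,"fingers": -1}
    - {"tx": -0.15,"ty": 0,"tz": 0,"ax": 0,"ay": 0,"az": 0,"fingers": -1}
    - {"tx": -0.15,"ty": 0,"tz": 0,"ax": 0,"ay": 0,"az": 0,"fingers": -1}
    - {"tx": -0.1,"ty": 0,"tz": 0,"ax": 0,"ay": 0,"az": 0,"fingers": -1}
    - {"tx": 0,"ty": 0,"tz": 0,"ax": 0,"ay": 0,"az": 0,"fingers": -1}
    - {"tx": 0,"ty": 0,"tz": 0,"ax": 0,"ay": 0,"az": 0,"fingers": -1}

```text
clock: 9.72
tcp_pos: [0.5983, 0.2189, 0.136]
orientation: [-3.127, 0.306, -0.0]
wrist_force: [-0.3, -0.7, -1.4]
grip_width: 0.769
grasp_force: 45.2
```

```bash
cat > st.py <<'E'
from h import *
import sys
s=robot.sense(); X=s["tcp_pos"]; A=np.array([.58727,.31031]); d=np.array([.1929,.9812]); n=np.array([.9812,-.1929])
F=s["wrist_force"]; M=R.from_rotvec(s["orientation"]).as_matrix()
print("t %.2f back off face %.1f mm  lateral %.1f mm (hook est 4.6)  underside %.1f"%(s["clock"],((X[:2]-A)@n-.017)*1e3,-(X[:2]-[.5712,.2299])@d*1e3,(X[2]-.0238)*1e3),"F out %.2f lat %.2f z %.2f"%(F[:2]@n,-F[:2]@d,F[2]),"M",np.round(s["moment"],2),"yline %.2f"%np.degrees(np.arctan2(M[1,1],M[0,1])),"tilt",np.round(M[:,2],3),"grip",s["grip_width"].round(3))
E
python3 st.py
```

```text
Traceback (most recent call last):
  File "st.py", line 5, in <module>
    print("t %.2f back off face %.1f mm  lateral %.1f mm (hook est 4.6)  underside %.1f"%(s["clock"],((X[:2]-A)@n-.017)*1e3,-(X[:2]-[.5712,.2299])@d*1e3,(X[2]-.0238)*1e3),"F out %.2f lat %.2f z %.2f"%(F[:2]@n,-F[:2]@d,F[2]),"M",np.round(s["moment"],2),"yline %.2f"%np.degrees(np.arctan2(M[1,1],M[0,1])),"tilt",np.round(M[:,2],3),"grip",s["grip_width"].round(3))
                                                                                                                                                                                                                                                                                                                                                ^^^^^^^^^^^^^^^^^^^^^
AttributeError: 'float' object has no attribute 'round'
```

```bash
sed -i 's/s\["grip_width"\].round(3)/round(s["grip_width"],3)/; s/\[.5712,.2299\]/[.57716,.22361]/; s/ (hook est 4.6)/ from hook/' st.py; python3 st.py
```

```text
t 9.72 back off face 11.5 mm  lateral 0.6 mm from hook  underside 112.2 F out -0.17 lat 0.79 z -1.36 M [ 0.   -0.01  0.  ] yline -101.17 tilt [ 0.  0. -1.] grip 0.769
```

>>> move_arm:
  motion:
    - {"tx": -0.03,"ty": -0.02,"tz": -0.03,"ax": 0,"ay": 0,"az": 0,"fingers": -1}
    - {"tx": -0.03,"ty": 0,"tz": 0,"ax": 0,"ay": 0,"az": 0,"fingers": -1}
    - {"tx": -0.03,"ty": 0,"tz": 0,"ax": 0,"ay": 0,"az": 0,"fingers": -1}
    - {"tx": -0.03,"ty": 0,"tz": 0,"ax": 0,"ay": 0,"az": 0,"fingers": -1}
    - {"tx": -0.03,"ty": 0,"tz": 0,"ax": 0,"ay": 0,"az": 0,"fingers": -1}
    - {"tx": 0,"ty": 0,"tz": 0,"ax": 0,"ay": 0,"az": 0,"fingers": -1}

```text
clock: 10.48
tcp_pos: [0.5937, 0.2203, 0.1368]
orientation: [3.127, -0.306, -0.0]
wrist_force: [0.6, 0.2, -1.7]
grip_width: 0.767
grasp_force: 45.2
```

```bash
python3 st.py
```

```text
t 10.47 back off face 6.7 mm  lateral 0.0 mm from hook  underside 113.0 F out 0.51 lat -0.32 z -1.71 M [ 0.02  0.06 -0.  ] yline -101.16 tilt [-0. -0. -1.] grip 0.767
```

>>> move_arm:
  motion:
    - {"tx": -0.03,"ty": 0,"tz": 0,"ax": 0,"ay": 0,"az": 0,"fingers": -1}
    - {"tx": -0.03,"ty": 0,"tz": 0,"ax": 0,"ay": 0,"az": 0,"fingers": -1}
    - {"tx": 0,"ty": 0,"tz": 0,"ax": 0,"ay": 0,"az": 0,"fingers": -1}

```text
clock: 10.85
tcp_pos: [0.592, 0.2207, 0.1368]
orientation: [3.127, -0.305, -0.0]
wrist_force: [0.8, 0.8, -1.6]
grip_width: 0.77
grasp_force: 45.2
```

```bash
python3 st.py
```

```text
t 10.85 back off face 4.9 mm  lateral 0.0 mm from hook  underside 113.0 F out 0.65 lat -0.96 z -1.63 M [ 0.03  0.05 -0.04] yline -101.16 tilt [-0. -0. -1.] grip 0.77
```

>>> move_arm:
  motion:
    - {"tx": -0.03,"ty": 0,"tz": 0,"ax": 0,"ay": 0,"az": 0,"fingers": -1}
    - {"tx": -0.03,"ty": 0,"tz": 0,"ax": 0,"ay": 0,"az": 0,"fingers": -1}
    - {"tx": 0,"ty": 0,"tz": 0,"ax": 0,"ay": 0,"az": 0,"fingers": -1}

```text
clock: 11.22
tcp_pos: [0.5902, 0.2211, 0.1368]
orientation: [3.127, -0.305, -0.0]
wrist_force: [0.5, 0.1, -1.4]
grip_width: 0.767
grasp_force: 45.2
```

```bash
python3 st.py
```

```text
t 11.22 back off face 3.1 mm  lateral 0.0 mm from hook  underside 113.0 F out 0.51 lat -0.21 z -1.44 M [-0.02 -0.04 -0.01] yline -101.16 tilt [-0. -0. -1.] grip 0.767
```

>>> move_arm:
  motion:
    - {"tx": -0.03,"ty": 0,"tz": 0,"ax": 0,"ay": 0,"az": 0,"fingers": -1}
    - {"tx": -0.03,"ty": 0,"tz": 0,"ax": 0,"ay": 0,"az": 0,"fingers": -1}
    - {"tx": 0,"ty": 0,"tz": 0,"ax": 0,"ay": 0,"az": 0,"fingers": -1}

```text
clock: 11.6
tcp_pos: [0.5884, 0.2214, 0.1368]
orientation: [3.127, -0.306, -0.0]
wrist_force: [-0.2, -0.1, -1.7]
grip_width: 0.77
grasp_force: 45.2
```

```bash
python3 st.py
```

```text
t 11.60 back off face 1.3 mm  lateral 0.0 mm from hook  underside 113.0 F out -0.22 lat 0.11 z -1.65 M [ 0.05 -0.02  0.02] yline -101.16 tilt [-0. -0. -1.] grip 0.77
```

>>> move_arm:
  motion:
    - {"tx": -0.03,"ty": 0,"tz": 0,"ax": 0,"ay": 0,"az": 0,"fingers": -1}
    - {"tx": 0,"ty": 0,"tz": 0,"ax": 0,"ay": 0,"az": 0,"fingers": -1}
    - {"tx": 0,"ty": 0,"tz": 0,"ax": 0,"ay": 0,"az": 0,"fingers": -1}

```text
clock: 11.98
tcp_pos: [0.5879, 0.2215, 0.1369]
orientation: [-3.127, 0.306, -0.001]
wrist_force: [0.5, -0.3, -1.8]
grip_width: 0.766
grasp_force: 45.1
```

```bash
python3 st.py
```

```text
t 11.97 back off face 0.8 mm  lateral 0.0 mm from hook  underside 113.1 F out 0.52 lat 0.16 z -1.78 M [-0.   -0.13 -0.  ] yline -101.17 tilt [ 0.  0. -1.] grip 0.766
```

>>> move_arm:
  motion:
    - {"tx": -0.03,"ty": 0,"tz": 0,"ax": 0,"ay": 0,"az": 0,"fingers": -1}
    - {"tx": 0,"ty": 0,"tz": 0,"ax": 0,"ay": 0,"az": 0,"fingers": -1}
    - {"tx": 0,"ty": 0,"tz": 0,"ax": 0,"ay": 0,"az": 0,"fingers": -1}

```text
clock: 12.35
tcp_pos: [0.5879, 0.2215, 0.1369]
orientation: [-3.126, 0.306, -0.003]
wrist_force: [4.7, -0.8, -3.8]
grip_width: 0.769
grasp_force: 45.2
```

```bash
python3 st.py
```

```text
t 12.35 back off face 0.8 mm  lateral 0.0 mm from hook  underside 113.1 F out 4.76 lat -0.09 z -3.81 M [-0.13 -0.84  0.08] yline -101.17 tilt [ 0.002  0.    -1.   ] grip 0.769
```

Contact of 4.8 N at about 0.8 mm off the face, 7 mm past where the lip would have stopped a solid back. So this is the plate and the slot is over the lip. I'll ease off and lower.

>>> move_arm:
  motion:
    - {"tx": 0.04,"ty": 0,"tz": 0,"ax": 0,"ay": 0,"az": 0,"fingers": -1}
    - {"tx": 0,"ty": 0,"tz": 0.05,"ax": 0,"ay": 0,"az": 0,"fingers": -1}
    - {"tx": 0,"ty": 0,"tz": 0.05,"ax": 0,"ay": 0,"az": 0,"fingers": -1}
    - {"tx": 0,"ty": 0,"tz": 0.05,"ax": 0,"ay": 0,"az": 0,"fingers": -1}
    - {"tx": 0,"ty": 0,"tz": 0,"ax": 0,"ay": 0,"az": 0,"fingers": -1}
    - {"tx": 0,"ty": 0,"tz": 0,"ax": 0,"ay": 0,"az": 0,"fingers": -1}

```text
clock: 13.1
tcp_pos: [0.5879, 0.2216, 0.1322]
orientation: [-3.127, 0.305, 0.0]
wrist_force: [2.2, 0.6, -1.5]
grip_width: 0.769
grasp_force: 45.6
```

```bash
python3 st.py
```

```text
t 13.10 back off face 0.7 mm  lateral -0.1 mm from hook  underside 108.4 F out 2.08 lat -1.07 z -1.48 M [-0.   -0.55  0.04] yline -101.16 tilt [-0.  0. -1.] grip 0.769
```

>>> move_arm:
  motion:
    - {"tx": 0.02,"ty": 0,"tz": 0.03,"ax": 0,"ay": 0,"az": 0,"fingers": -1}
    - {"tx": 0,"ty": 0,"tz": 0.03,"ax": 0,"ay": 0,"az": 0,"fingers": -1}
    - {"tx": 0,"ty": 0,"tz": 0.03,"ax": 0,"ay": 0,"az": 0,"fingers": -1}
    - {"tx": 0,"ty": 0,"tz": 0,"ax": 0,"ay": 0,"az": 0,"fingers": -1}
    - {"tx": 0,"ty": 0,"tz": 0,"ax": 0,"ay": 0,"az": 0,"fingers": -1}

```text
clock: 13.72
tcp_pos: [0.588, 0.2213, 0.1293]
orientation: [3.126, -0.306, -0.002]
wrist_force: [-0.5, -0.3, -1.3]
grip_width: 0.767
grasp_force: 45.6
```

```bash
python3 st.py
```

```text
t 13.72 back off face 0.9 mm  lateral 0.2 mm from hook  underside 105.5 F out -0.40 lat 0.42 z -1.27 M [ 0.   -0.01 -0.  ] yline -101.17 tilt [-0.001 -0.    -1.   ] grip 0.767
```

>>> move_arm:
  motion:
    - {"tx": 0,"ty": 0,"tz": 0.03,"ax": 0,"ay": 0,"az": 0,"fingers": -1}
    - {"tx": 0,"ty": 0,"tz": 0.02,"ax": 0,"ay": 0,"az": 0,"fingers": -1}
    - {"tx": 0,"ty": 0,"tz": 0,"ax": 0,"ay": 0,"az": 0,"fingers": -1}
    - {"tx": 0,"ty": 0,"tz": 0,"ax": 0,"ay": 0,"az": 0,"fingers": -1}

```text
clock: 14.22
tcp_pos: [0.5883, 0.2214, 0.1286]
orientation: [-3.127, 0.306, 0.001]
wrist_force: [-2.5, -0.5, 5.8]
grip_width: 0.766
grasp_force: 46.0
```

```bash
python3 st.py
```

```text
t 14.22 back off face 1.2 mm  lateral 0.0 mm from hook  underside 104.8 F out -2.36 lat 1.01 z 5.79 M [-0.12  0.61 -0.01] yline -101.17 tilt [-0.  0. -1.] grip 0.766
```

The hook now carries the timer: 7.5 N of support at 104.8 mm underside, where 105 is expected. I'll relieve the excess and then release.

>>> move_arm:
  motion:
    - {"tx": -0.01,"ty": 0,"tz": -0.02,"ax": 0,"ay": 0,"az": 0,"fingers": -1}
    - {"tx": 0,"ty": 0,"tz": 0,"ax": 0,"ay": 0,"az": 0,"fingers": -1}
    - {"tx": 0,"ty": 0,"tz": 0,"ax": 0,"ay": 0,"az": 0,"fingers": -1}
  newtons: 20

```text
clock: 14.6
tcp_pos: [0.5883, 0.2214, 0.1287]
orientation: [3.127, -0.306, -0.0]
wrist_force: [-1.3, -0.6, 2.5]
grip_width: 0.768
grasp_force: 45.8
```

```bash
python3 st.py
```

```text
t 14.60 back off face 1.1 mm  lateral 0.0 mm from hook  underside 104.9 F out -1.13 lat 0.87 z 2.53 M [-0.07  0.28  0.07] yline -101.17 tilt [-0. -0. -1.] grip 0.768
```

>>> move_arm:
  motion:
    - {"tx": 0,"ty": 0,"tz": 0,"ax": 0,"ay": 0,"az": 0,"fingers": 0.7}
    - {"tx": 0,"ty": 0,"tz": 0,"ax": 0,"ay": 0,"az": 0,"fingers": 1}
    - {"tx": 0,"ty": 0,"tz": 0,"ax": 0,"ay": 0,"az": 0,"fingers": 1}
    - {"tx": 0,"ty": 0,"tz": 0,"ax": 0,"ay": 0,"az": 0,"fingers": 1}
    - {"tx": 0,"ty": 0,"tz": 0,"ax": 0,"ay": 0,"az": 0,"fingers": 1}
    - {"tx": 0,"ty": 0,"tz": 0,"ax": 0,"ay": 0,"az": 0,"fingers": 1}

```text
clock: 15.35
tcp_pos: [0.5883, 0.2214, 0.1287]
orientation: [-3.127, 0.306, -0.0]
wrist_force: [0.3, -0.1, -0.6]
grip_width: 1.001
grasp_force: 0.0
```

```bash
python3 st.py; python3 - <<'E'
from h import *
s=robot.grab_frame("side")[:,:,::-1]
cv2.imwrite("pics/c4.png",cv2.resize(s[170:290,270:370],(500,600),interpolation=cv2.INTER_CUBIC))
E
```

```text
t 15.35 back off face 1.2 mm  lateral -0.0 mm from hook  underside 104.9 F out 0.32 lat 0.03 z -0.64 M [ 0.04 -0.02 -0.02] yline -101.16 tilt [ 0.  0. -1.] grip 1.001
```

View pics/c4.png

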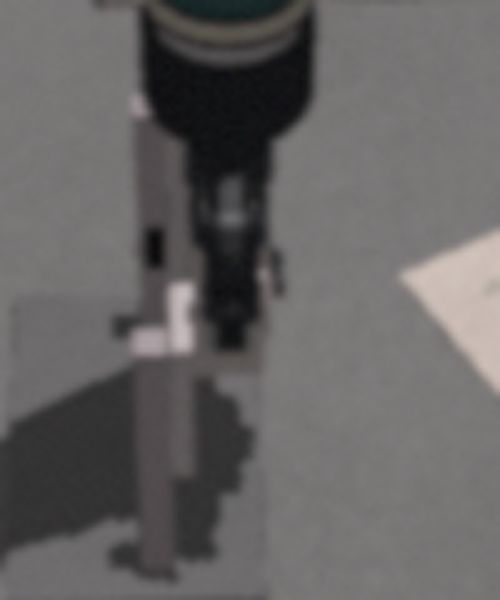

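The timer, at about crop (235,350), stays on the plate with the fingers open. I'll withdraw straight up, then away.

>>> move_arm:
  motion:
    - {"tx": 0,"ty": 0,"tz": -0.3,"ax": 0,"ay": 0,"az": 0,"fingers": 1}
    - {"tx": 0,"ty": 0,"tz": -0.5,"ax": 0,"ay": 0,"az": 0,"fingers": 1}
    - {"tx": 0,"ty": 0,"tz": -0.7,"ax": 0,"ay": 0,"az": 0,"fingers": 1}
    - {"tx": 0,"ty": 0,"tz": -0.8,"ax": 0,"ay": 0,"az": 0,"fingers": 1}
    - {"tx": 0,"ty": 0,"tz": -0.8,"ax": 0,"ay": 0,"az": 0,"fingers": 1}
    - {"tx": 0,"ty": 0.5,"tz": -0.8,"ax": 0,"ay": 0,"az": 0,"fingers": 1}
    - {"tx": 0,"ty": 1,"tz": -0.3,"ax": 0,"ay": 0,"az": 0,"fingers": 1}
    - {"tx": 0,"ty": 1,"tz": 0,"ax": 0,"ay": 0,"az": 0,"fingers": 1}

```text
clock: 16.4
tcp_pos: [0.5746, 0.1474, 0.2572]
orientation: [-3.125, 0.305, -0.006]
wrist_force: [-0.3, -0.1, -0.7]
grip_width: 1.001
grasp_force: 0.0
```

>>> move_arm:
  motion:
    - {"tx": 0,"ty": 1,"tz": 0,"ax": 0,"ay": 0,"az": 0,"fingers": 1}
    - {"tx": 0,"ty": 1,"tz": 0,"ax": 0,"ay": 0,"az": 0,"fingers": 1}
    - {"tx": 0,"ty": 1,"tz": 0,"ax": 0,"ay": 0,"az": 0,"fingers": 1}
    - {"tx": 0,"ty": 1,"tz": 0,"ax": 0,"ay": 0,"az": 0,"fingers": 1}
    - {"tx": 0,"ty": 1,"tz": 0,"ax": 0,"ay": 0,"az": 0,"fingers": 1}
    - {"tx": 0,"ty": 0.5,"tz": 0,"ax": 0,"ay": 0,"az": 0,"fingers": 1}
    - {"tx": 0,"ty": 0,"tz": 0,"ax": 0,"ay": 0,"az": 0,"fingers": 1}
    - {"tx": 0,"ty": 0,"tz": 0,"ax": 0,"ay": 0,"az": 0,"fingers": 1}

```text
clock: 17.4
tcp_pos: [0.5423, -0.0125, 0.255]
orientation: [-3.126, 0.303, -0.001]
wrist_force: [-0.2, 0.5, 0.1]
grip_width: 1.001
grasp_force: 0.0
```

```bash
python3 st.py; python3 - <<'E'
from h import *
t=robot.grab_frame("top")[:,:,::-1]; s=robot.grab_frame("side")[:,:,::-1]
a=cv2.resize(t[225:305,265:365],(400,320),interpolation=cv2.INTER_CUBIC)
b=cv2.resize(s[170:290,270:350],(400,600),interpolation=cv2.INTER_CUBIC)
cv2.imwrite("pics/c5.png",np.hstack([cv2.copyMakeBorder(a,0,280,0,0,cv2.BORDER_CONSTANT),b]))
E
```

```text
t 17.40 back off face 1.1 mm  lateral 238.4 mm from hook  underside 231.2 F out -0.30 lat -0.43 z 0.09 M [ 0.01  0.03 -0.01] yline -101.06 tilt [ 0.001  0.001 -1.   ] grip 1.001
```

View pics/c5.png

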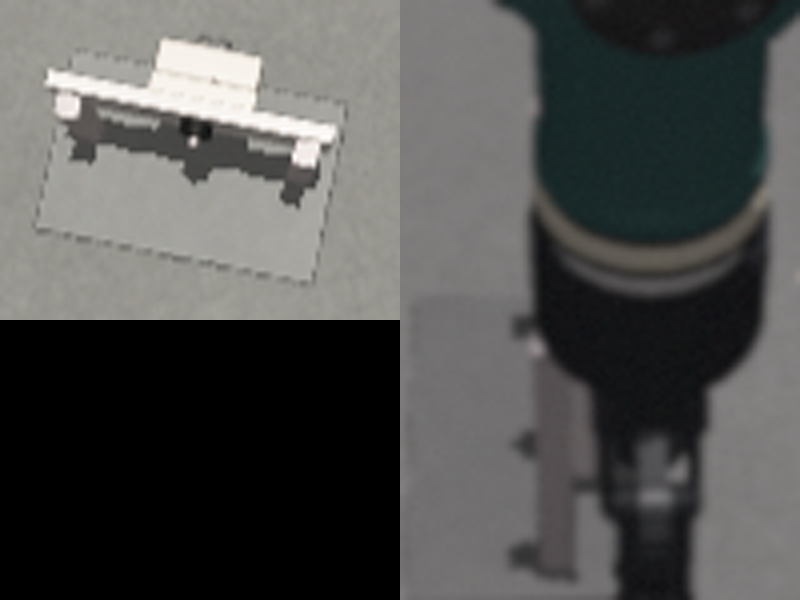

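The top view shows the timer hanging flat and parallel to the plate, its top face at crop (210,70), dial facing outward. The arm is well clear and the stand base hasn't moved, so I'm handing in.

```bash
python3 -c "
from bench import robot
print(robot.job_done())"
```

```text
the job is handed in; nothing more can be done
None
```

I hung the timer on the near stand's hook, dial facing outward and flat on the plate, and handed the job in at about 17.5 s with the arm clear of everything; the hand-in returned no verdict.

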